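Load a counting tray under the leaf spring

TASK

Load the black counting tray into its clamping fixture. Press hard with the fingertips on the grey rubber thumb pad at its rear until its sprung bed has sunk nearly to the bottom, and only then, still pressing, slide it along the rails under the bridge and the leaf spring (do not ram it against the bridge) until it is fully home against the end stop; then let go. Only press and push the tray, do not pick it up, and leave the things standing round the fixture alone.

Things in the scene. Friction and masses are not known exactly. Their poses are not given: they have to be found in the camera images.
- fixture: Fixed aluminium loading fixture, 236 x 132 mm; its place and heading differ from run to run. Origin: centre of its underside, on the worktop; x axis: the loading direction, from the open end to the end stop; z up. Rails along x, 26 mm high, inner faces at y = +-46 mm. End stop: face at x = 108 mm, 32 mm high.
- bridge: Dark steel bridge across the rails, fixed. Origin: middle of its near lower edge, at x = 55 mm of the fixture, 28 mm above the worktop. It is 14 mm deep along x and 46 mm high (screws 49 mm). Behind it two leaf spring tongues slope down to x = 97 mm, 17 mm above the worktop at their lowest; the tray wedges them up and they press it down with 5 to 9 N.
- home (a point): Where the tray's origin must end: 43 mm along the fixture's x axis from its origin, on the middle line, 16 mm above the worktop (the tray's height when let go there).
- tray: Loose black counting tray in a yellow frame, 130 x 90 x 12 mm, 100 g, on the sprung bed between the rails (1 mm play). Origin: centre of its underside; its long y axis points back along the fixture's -x. At the start its centre is 20 to 35 mm before the fixture's origin, its underside 22 mm and its top 34 mm above the worktop, so it butts on the bridge. It slides easily on the bed (friction 0.2).
- thumb_pad (a point): Centre of the top of the tray's grey rubber thumb pad, 42 mm wide, 42 mm long along the rails, 2 mm thick, glued on the tray's end nearer the open end, 38 mm from the tray's centre; here to press down. At the pad's front (17 mm from the tray's centre) a rubber ridge, 42 mm across the tray, 6 mm thick, stands 7 mm above the pad, for the fingertip to push against.
- bed (a joint): How far the sprung bed is pressed down, m: 0 up (start), 0.010 bottomed. It sinks straight, without tipping: 5.5 N to start, 11 N at 0.006 (tray's top level with the bridge's underside), 14.5 N at the bottom (tray's top 24 mm above the worktop). Press 9 mm or more to pass. Let go with the tray home, it rises until the tray rests against bridge and leaf spring.
- vial: Small capped glass vial, 20 mm across, 64 mm tall, standing loose on the worktop to the left of the fixture; leave alone. Origin: centre of its underside.
- dropper: Dropper bottle, 30 mm across, 86 mm tall, standing loose to the right of the fixture; leave alone. Origin: centre of its underside.
- counter: Hand tally counter, 74 x 49 x 25 mm, lying loose to the right of the fixture, nearer the robot; leave alone. Origin: centre of its underside.
There are look-alikes about, which are no part of the job. Of the things shaped like the tray, the black one is meant.

How it is judged:
On the way, in this order (a step that is already met when the one before it is completed fails the run):
1. the fingers press the tray down while its front is still before the bridge, until the bed is at least 6.5 mm down (x of tray in the frame of fixture below -0.003 m and value of joint bed above 0.0065 m and contact force between the fingers and tray above 3 N), for 0.2 s.
2. the tray's front is under the bridge while the fingers keep pressing the tray and its bed is down (x of tray in the frame of fixture above 0.005 m and value of joint bed above 0.004 m and contact force between the fingers and tray above 3 N), for 0.1 s.
At the end, for the whole second after the job is handed in: The tray is against the end stop (its centre within 5 mm of home along the rails), held down under bridge and leaf spring (underside less than 18 mm above the worktop, bed at least 3 mm down), level within 4 degrees, at rest (x of tray in the frame of fixture above 0.038 m and z of tray in the frame of fixture below 0.018 m and value of joint bed above 0.003 m and angle between tray's own z axis and vertical below 0.07 rad and linear speed of tray below 0.01 m/s); the robot touches nothing.
It fails at once if the tray is lifted off its bed (z of tray in the frame of fixture above 0.032 m).
It fails at once if the tray is tipped (angle between tray's own z axis and vertical above 0.2 rad).
It fails at once if a bystander is moved (distance of any of vial, dropper, counter from where it was at the start of the episode above 0.02 m).
It fails at once if the tray is rammed against the bridge with over 20 N (contact force between tray and bridge above 20 N).
It also fails if it takes over 40 s, if anything falls off the work surface, if the arm or the gripper's body presses on something with over 40 N, if the wrist force passes 120 N, or if a joint passes its speed limit or range.

ROBOT

A 7-joint arm with a two-finger parallel gripper is mounted at the origin on a cart in front of the work surface, level with it; the furniture and walls round the work are solid. World frame = base frame: x ahead of the robot, y to its left, z up, the work surface at z = 0. Lengths are in m, angles in rad, forces in N, time in s.
With the tool pointing down it reaches from about 0.425 to 1.025 m from the base axis. Payload 3.6 kg.
Tool frame: the origin (TCP) lies at the centre of the arm's flange, where the gripper is bolted on; the fingertips stand 173 mm ahead of it and the grasp point (between the pads) lies 155 mm ahead of it; z points along the fingers, y is the line along which they close (so a half turn about z gives the same grasp; the last joint's range is limited). The gripper opens to 85 mm and grips with 20 to 120 N. Pads are 22 mm wide; open, the fingers measure 114 mm over their backs; the gripper's body (76 mm by 85 mm) begins 54 mm behind the grasp point. The pads swing forward as they close: fully open they stand 13 mm farther back than shut.
Start: joints at [-1.206, 0.591, 0.048, 1.609, -0.033, 0.943, -0.034], TCP at [0.32, 0.65, 0.405] pointing down, gripper open.
Joint ranges: [-2.69, 2.69], [-0.47, 2.24], [-1.27, 1.36], [0.19, 2.51], [-1.53, 4.68], [0.08, 2.07], [-3.09, 3.09]. Speed limits (rad/s): [2.57, 2.57, 3.14, 3.14, 3.14, 3.14, 3.14].

INTERFACE

Orientations are given as a unit quaternion [x, y, z, w].
In Python, from workcell import observe, optics, ticket, find_in, landmark_of gives the robot as it stands.
- The arm moves only by the tool send_rows, never from a script. Its arguments are lists of equal length, an entry for each row: "translation": the shift along the world's x, y, z in cm, a list of three; "angular": the turn, a rotation vector about the world's x, y, z in degrees, a list of three; "jaw": the opening, from -1 (shut) to 1 (fully open). In form: {"translation": [[dx, dy, dz], ...], "angular": [[ax, ay, az], ...], "jaw": [jaw, ...]}. A call has 1 to 20 rows; each row is the pose to reach, as a shift and turn from the pose commanded when the call began; what a row does not reach only later rows make up. A row lasts 1/12 s, in which the tool goes at most 41.7 mm and 7.16 degrees, less where a joint would pass 70% of its speed; a pose out of reach is approached as far as the arm can. A call with a gripper value outside its range is refused whole. The fingers move at their own pace and stop on an object; "grip_force" is the grip in N (left out, the last holds). Time passes only in rows, so rows that repeat a pose let the fingers close. It gives the time, the measured TCP pose, the force, the opening and the grip force at its end, in the units of the state.
- observe(): the state, without advancing time (a new reading comes with each control period).
- optics.read_camera(name): name is "scene" or "top" or "wrist"; returns (picture, depth): 480x640x3 uint8, red, green, blue; 480x640 float32, m along the optical axis (not along the pixel's ray), 0 where there is no reading.
- optics.get_calibration(name): a dict with "K" (3x3 intrinsics, pixels), "R" (3x3) and "t" (3): a world point X has camera coordinates R X + t. Camera axes: x right, y down, z forward; pixel columns grow to the right and rows downward; lengths in m; the calibration is good to about 2 mm. A picture is of the moment at which its call begins: read the wrist's pose just before it. get_calibration takes no time and is no camera call; for the wrist camera it gives the pose at the moment of the call.
- ticket.sign_off(): hands the job in; it is judged then, once.
Trained networks look in the newest picture that a camera, given by its name, has taken for a name from the list of things; names that differ only in an ending like _2 or _b are one class to them, and where a whole thing is asked for, a point or a joint stands for the part that bears it (a point fixed in the world has none). Each returns a list of dicts, best first, with "confidence" (0 to 1); they miss things now and then, are a little off and sometimes report something else, mostly with a low value. They report only what shows in the picture. A call takes as long as a camera call. They do not tell look-alikes from the thing itself.
- find_in(query, camera): "xy" ([column, row] in pixels, amid what is visible of it).
- landmark_of(query, camera): "xy" ([column, row] in pixels: a listed point, or the origin of a listed thing).
The state is a dict: "t": time; "joint_pos": joint angles; "qd": joint speeds; "tau": joint torques, N m; "tcp_pos": TCP position; "orientation": TCP orientation; "wrist_force": force on the tool from outside, world axes, zero at the start; "moment": the same for the moment, N m; "width": finger opening in m; "grip_force": force on a finger pad.
Only numpy, scipy, OpenCV 4.12 (cv2) and the standard library are available. Lean on these libraries where they do the work, as an engineer would, in place of code of your own. Each camera call takes 0.05 s, during which the arm holds its last target. There are 200 camera calls.

## Working session

There is one attempt and no reset: what is moved stays moved. The work goes in short steps, Python scripts to look and compute and a tool call to move; the robot and the scene stay as the last step left them, time stands still between calls to the robot, and variables do not carry over. Pictures are saved under pics/ and viewed, at most 10 in all, crops included, and the job is handed in when it is done.

Besides the shell and the picture viewer there is one more tool, called after ">>>" by a JSON object that holds its "fn" and its "kwargs", one argument or row to a line. send_rows: Moves the arm, as the interface text tells. Its arguments: {"type":"object","properties":{"translation":{"type":"array"},"angular":{"type":"array"},"jaw":{"type":"array"},"grip_force":{"type":"number"}},"required":["translation","angular","jaw"]}

```bash
mkdir -p pics; cat > h.py <<'E'
import numpy as np, cv2
from workcell import observe, optics, ticket, find_in, landmark_of
def world(cam,uv,d,c=None):
    c=c or optics.get_calibration(cam); K,R,t=map(np.array,(c["K"],c["R"],c["t"]))
    p=np.linalg.inv(K)@[uv[0],uv[1],1]*d
    return R.T@(p-t)
def onplane(cam,uv,z):
    c=optics.get_calibration(cam); K,R,t=map(np.array,(c["K"],c["R"],c["t"]))
    r=R.T@np.linalg.inv(K)@[uv[0],uv[1],1]; o=-R.T@t
    return o+r*(z-o[2])/r[2]
E
python3 - <<'E'
from h import *
s=observe(); print(s["t"],s["tcp_pos"],s["orientation"],s["wrist_force"])
for cam in("top","scene"):
    im,d=optics.read_camera(cam); cv2.imwrite(f"pics/{cam}1.png",im[...,::-1]); np.save(f"pics/{cam}1.npy",d)
    for q in("tray","thumb_pad","fixture","bridge","home","vial","dropper","counter"):
        for f in(landmark_of,):
            for r in f(q,cam)[:3]:
                u,v=map(int,np.round(r["xy"])); dd=d[v,u] if 0<=v<480 and 0<=u<640 else 0
                print(cam,q,np.round(r["xy"]),round(r["confidence"],2),np.round(world(cam,r["xy"],dd),3) if dd else None)
E
```

```text
0.0 [0.32018388 0.64997425 0.40354739] [ 2.26843757e-01  9.73930553e-01 -1.07270481e-03 -1.90685775e-04] [-0.15505926  0.35288553 -0.29471505]
top tray [328. 260.] 0.76 [ 0.511 -0.03   0.032]
top tray [454. 276.] 0.73 [ 0.482 -0.315  0.009]
top thumb_pad [473. 283.] 0.92 [ 0.466 -0.355  0.012]
top thumb_pad [331. 272.] 0.57 [ 0.485 -0.037  0.039]
top bridge [317. 228.] 0.59 [ 0.586 -0.004  0.026]
top home [316. 229.] 0.77 [ 0.583 -0.002  0.023]
top vial [278. 263.] 0.66 [0.501 0.077 0.065]
top dropper [364. 207.] 0.48 [ 0.632 -0.11   0.039]
top counter [393. 244.] 0.9 [ 0.551 -0.176  0.02 ]
top counter [364. 204.] 0.42 [ 0.636 -0.109  0.049]
scene tray [316. 258.] 0.56 [ 0.516 -0.035  0.033]
scene tray [416. 340.] 0.56 [ 0.479 -0.321  0.01 ]
scene thumb_pad [306. 265.] 0.92 [ 0.482 -0.037  0.036]
scene thumb_pad [430. 351.] 0.92 [ 0.471 -0.358  0.015]
scene fixture [321. 261.] 0.93 [ 0.506 -0.056  0.043]
scene bridge [330. 241.] 0.91 [ 0.594 -0.006  0.021]
scene home [324. 248.] 0.72 [ 0.551 -0.025  0.037]
scene vial [278. 248.] 0.52 [0.506 0.078 0.009]
scene dropper [378. 258.] 0.62 [ 0.635 -0.118  0.006]
scene counter [382. 290.] 0.93 [ 0.541 -0.197  0.019]
scene counter [317. 258.] 0.37 [ 0.517 -0.036  0.034]
```

```bash
python3 - <<'E'
import cv2
a=cv2.imread("pics/top1.png")[150:350,220:520]
cv2.imwrite("pics/topcrop.png",cv2.resize(a,None,fx=2.66,fy=2.66,interpolation=cv2.INTER_CUBIC)[:, :800])
E
```

```text
(no output)
```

View pics/topcrop.png

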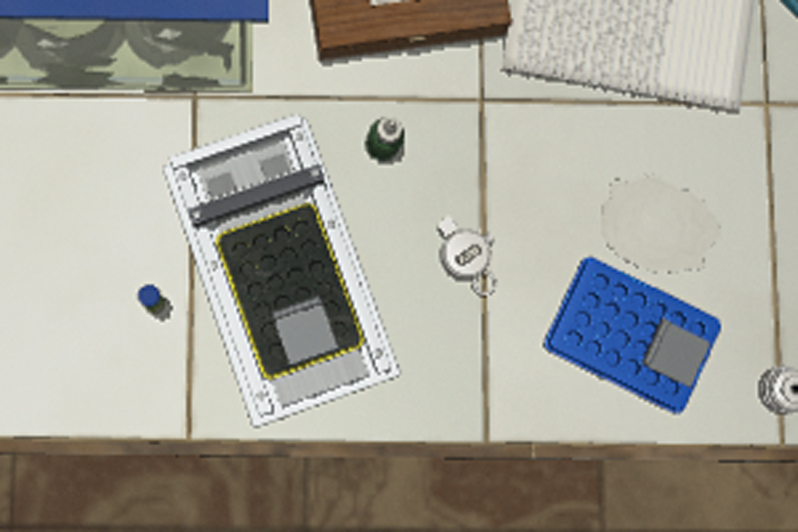

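View pics/scene1.png

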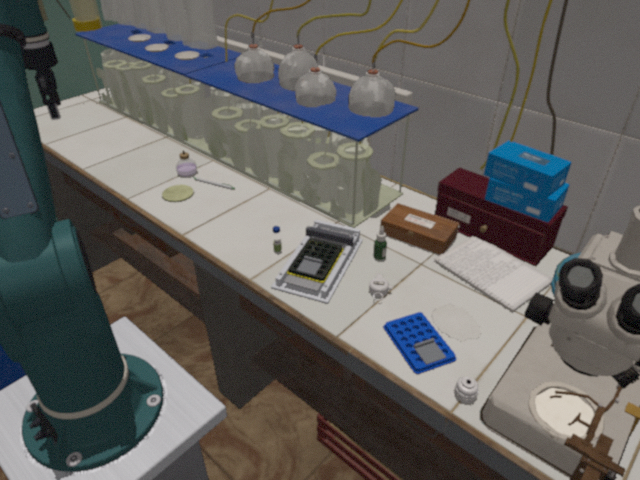

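The two tray-shaped things are the black one in a yellow frame at top (328,260), sitting in the fixture, and a blue one at (454,276) lying loose. The black one is meant. The grey pad is at its rear, around (331,272), and the bridge is at (317,228). Next I go above it for a close wrist view.

>>> {"fn": "send_rows", "kwargs": {
  "translation": [
    [0.8, -3.8, 0],
    [1.6, -7.6, 0],
    [2.5, -11.4, 0],
    [3.3, -15.2, 0],
    [4.2, -19, 0],
    [5, -22.8, 0],
    [5.8, -26.6, 0],
    [6.7, -30.4, 0],
    [7.5, -34.2, 0],
    [8.3, -38, 0],
    [9.2, -41.8, 0],
    [10, -45.6, 0],
    [10.8, -49.4, 0],
    [11.7, -53.2, 0],
    [12.5, -57, 0],
    [13.3, -60.8, 0],
    [14.2, -64.4, 0],
    [15, -68, 0],
    [15, -68, 0],
    [15, -68, 0]
  ],
  "angular": [
    [0, 0, 2.5],
    [0, 0, 5],
    [0, 0, 7.5],
    [0, 0, 10],
    [0, 0, 12.5],
    [0, 0, 15],
    [0, 0, 17.5],
    [0, 0, 20],
    [0, 0, 22.5],
    [0, 0, 25],
    [0, 0, 27.5],
    [0, 0, 30],
    [0, 0, 32.5],
    [0, 0, 35],
    [0, 0, 37.5],
    [0, 0, 40],
    [0, 0, 42.5],
    [0, 0, 45],
    [0, 0, 45],
    [0, 0, 45]
  ],
  "jaw": [-1, -1, -1, -1, -1, -1, -1, -1, -1, -1, -1, -1, -1, -1, -1, -1, -1, -1, -1, -1]
}}

```text
t: 2.57
tcp_pos: [0.4707, -0.0323, 0.405]
orientation: [-0.16, 0.987, -0.0, 0.0]
wrist_force: [-0.8, -0.3, 0.8]
width: 0.0004
grip_force: 0.0
```

```bash
python3 - <<'E'
from h import *
s=observe(); print(s["t"],s["tcp_pos"],s["orientation"],s["wrist_force"],s["width"])
c=optics.get_calibration("wrist"); im,d=optics.read_camera("wrist")
print(-np.array(c["R"]).T@c["t"])
cv2.imwrite("pics/w1.png",im[...,::-1]); np.savez("pics/w1.npz",d=d,im=im,K=c["K"],R=c["R"],t=c["t"])
for q in("tray","thumb_pad","fixture","bridge","home"):
    for r in landmark_of(q,"wrist")[:2]:
        u,v=map(int,np.round(r["xy"])); dd=d[min(v,479),min(u,639)]
        print(q,np.round(r["xy"]),round(r["confidence"],2),np.round(world("wrist",r["xy"],dd,c),4))
E
```

```text
2.5667 [ 0.47073493 -0.03227185  0.40497787] [-1.59869490e-01  9.87138019e-01 -3.33387557e-04  4.07701660e-04] [-0.76686881 -0.31462263  0.76427932] 0.00038516925724029995
[ 0.40574882 -0.05383799  0.37369415]
tray [304. 260.] 0.77 [ 0.5171 -0.0352  0.0338]
tray [ 18. 120.] 0.58 [ 0.4815 -0.318   0.009 ]
thumb_pad [305. 222.] 0.91 [ 0.4821 -0.0457  0.0371]
```

View pics/w1.png

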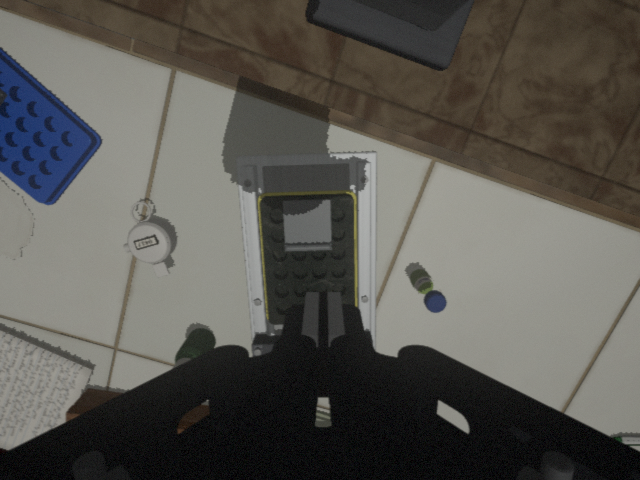

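The wrist view shows the black tray with its yellow frame (columns 260–357, rear edge at row 193). The grey pad spans about (285–332, 200–250), with the ridge at its lower (bridge-side) edge. I'll fit the tray outline for heading and pad centre, and check it against the top camera.

```bash
python3 - <<'E'
from h import *
def run(name,im,d,c,roi):
    K,R,t=map(np.array,(c["K"],c["R"],c["t"]))
    hsv=cv2.cvtColor(im,cv2.COLOR_RGB2HSV).astype(int)
    v,u=np.mgrid[:480,:640]
    P=np.stack([(u-K[0,2])/K[0,0]*d,(v-K[1,2])/K[1,1]*d,d],-1); W=(P-t)@R
    yel=(hsv[...,0]>20)&(hsv[...,0]<35)&(hsv[...,1]>120)&(hsv[...,2]>50)
    m=(d>0)&yel&(W[...,2]>.015)&(W[...,2]<.045)&(abs(W[...,0]-.51)<.1)&(abs(W[...,1]+.035)<.09)
    pts=W[m]; print(name,"yellow",m.sum(),"z",np.median(pts[:,2]))
    rect=cv2.minAreaRect(pts[:,:2].astype(np.float32)*1000); print(rect)
    tray=(d>0)&(abs(W[...,0]-.51)<.09)&(abs(W[...,1]+.035)<.08)
    # pad: grey, height > 0.033
    g=tray&(hsv[...,1]<45)&(hsv[...,2]>70)&(W[...,2]>.031)&(W[...,2]<.047)
    n,l,st,_=cv2.connectedComponentsWithStats(g.astype(np.uint8)); k=1+np.argmax(st[1:,4])
    q=W[l==k]; print("pad",st[k],cv2.minAreaRect(q[:,:2].astype(np.float32)*1000),"z pct",np.percentile(q[:,2],[5,25,50,75,95]).round(4))
    th=np.radians(18.5); f=np.array([np.cos(th),np.sin(th)])
    s=q[:,:2]@f
    for a in np.arange(s.min(),s.max(),.004):
        w=(s>=a)&(s<a+.004); print(round(a,4),w.sum(),np.median(q[w,2]).round(4) if w.any() else None)
w=np.load("pics/w1.npz"); run("wrist",w["im"],w["d"],w,None)
im=cv2.imread("pics/top1.png")[...,::-1]; run("top",np.ascontiguousarray(im),np.load("pics/top1.npy"),optics.get_calibration("top"),None)
E
```

```text
wrist yellow 27 z 0.025379094828191548
((484.6734313964844, -15.303466796875), (136.49452209472656, 68.18205261230469), 59.58305358886719)
pad [ 283  200   49   44 1558] ((482.39453125, -43.90040588378906), (38.894405364990234, 42.9031982421875), 21.021240234375) z pct [0.0345 0.0352 0.0357 0.0362 0.0369]
0.4234 46 0.0357
0.4274 57 0.0355
0.4314 112 0.0357
0.4354 185 0.0357
0.4394 221 0.0358
0.4434 201 0.0356
0.4474 203 0.0357
0.4514 212 0.0357
0.4554 195 0.0357
0.4594 126 0.0357
top yellow 225 z 0.026203091046558994
((516.7503662109375, -31.333892822265625), (129.244140625, 90.5459976196289), 20.246286392211914)
pad [322 261  26  26 409] ((482.62860107421875, -44.73982238769531), (46.160316467285156, 45.91761016845703), 20.242185592651367) z pct [0.0326 0.0345 0.0361 0.0383 0.0426]
0.4203 35 0.0356
0.4243 37 0.0351
0.4283 37 0.0356
0.4323 36 0.0356
0.4363 35 0.0356
0.4403 35 0.036
0.4443 37 0.0357
0.4483 35 0.0351
0.4523 35 0.0361
0.4563 37 0.0361
0.4603 38 0.0422
0.4643 12 0.042
```

Heading is 20.3°, tray centre (0.517, -0.031) and outline 129 x 90.5 mm, which matches the given size. The pad centre from both cameras agrees with that. I'll descend to just above the pad, about 35 mm behind the tray centre.

>>> {"fn": "send_rows", "kwargs": {
  "translation": [
    [0.4, -0.3, -2],
    [0.8, -0.7, -5],
    [1.3, -1.1, -8],
    [1.3, -1.1, -11],
    [1.3, -1.1, -14],
    [1.3, -1.1, -16],
    [1.3, -1.1, -17.5],
    [1.3, -1.1, -18.3],
    [1.3, -1.1, -18.3],
    [1.3, -1.1, -18.3]
  ],
  "angular": [
    [0, 0, 0.5],
    [0, 0, 1],
    [0, 0, 1.5],
    [0, 0, 1.9],
    [0, 0, 1.9],
    [0, 0, 1.9],
    [0, 0, 1.9],
    [0, 0, 1.9],
    [0, 0, 1.9],
    [0, 0, 1.9]
  ],
  "jaw": [-1, -1, -1, -1, -1, -1, -1, -1, -1, -1]
}}

```text
t: 3.7
tcp_pos: [0.4836, -0.04, 0.2218]
orientation: [-0.18, 0.984, 0.0, -0.0]
wrist_force: [-0.3, -0.1, -0.0]
width: -0.0
grip_force: 0.0
```

```bash
python3 - <<'E'
from h import *
s=observe(); print(s["tcp_pos"],s["orientation"],s["wrist_force"])
c=optics.get_calibration("wrist"); im,d=optics.read_camera("wrist")
cv2.imwrite("pics/w2.png",im[...,::-1])
E
```

```text
[ 0.48361436 -0.04001403  0.22180851] [-1.80034281e-01  9.83660330e-01  1.06665876e-04 -4.28025331e-05] [-0.33679625 -0.08063867 -0.0379876 ]
```

View pics/w2.png

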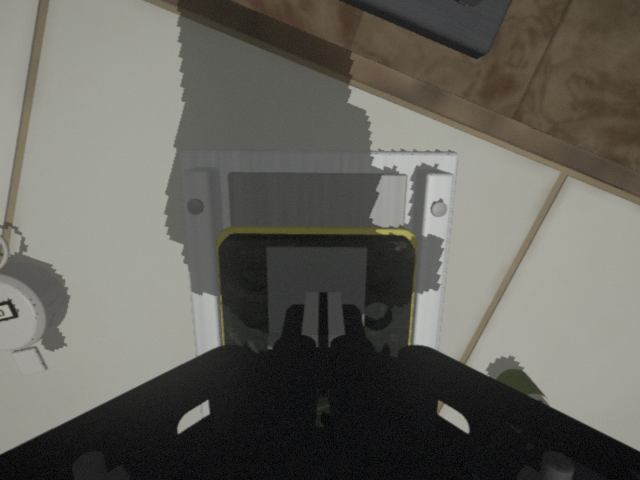

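Heading is aligned with the rails. Fingers are about 3 mm left of the pad's centre line (pad columns 266–367, fingers around 321), so I correct that and then press.

>>> {"fn": "send_rows", "kwargs": {
  "translation": [
    [0, -0.2, -0.2],
    [0, -0.35, -0.6],
    [0, -0.35, -1.0],
    [0, -0.35, -1.2],
    [0, -0.35, -1.4],
    [0, -0.35, -1.6],
    [0, -0.35, -1.6],
    [0, -0.35, -1.6]
  ],
  "angular": [
    [0, 0, 0],
    [0, 0, 0],
    [0, 0, 0],
    [0, 0, 0],
    [0, 0, 0],
    [0, 0, 0],
    [0, 0, 0],
    [0, 0, 0]
  ],
  "jaw": [-1, -1, -1, -1, -1, -1, -1, -1]
}}

```text
t: 4.42
tcp_pos: [0.4835, -0.0444, 0.2059]
orientation: [-0.179, 0.984, -0.0, 0.0]
wrist_force: [-0.9, -0.7, 6.5]
width: -0.0001
grip_force: 3.2
```

>>> {"fn": "send_rows", "kwargs": {
  "translation": [
    [0, 0, -0.15],
    [0, 0, -0.3],
    [0, 0, -0.45],
    [0, 0, -0.6],
    [0, 0, -0.7],
    [0, 0, -0.8],
    [0, 0, -0.8],
    [0, 0, -0.8]
  ],
  "angular": [
    [0, 0, 0],
    [0, 0, 0],
    [0, 0, 0],
    [0, 0, 0],
    [0, 0, 0],
    [0, 0, 0],
    [0, 0, 0],
    [0, 0, 0]
  ],
  "jaw": [-1, -1, -1, -1, -1, -1, -1, -1]
}}

```text
t: 5.08
tcp_pos: [0.4834, -0.0444, 0.1993]
orientation: [-0.179, 0.984, -0.0, 0.0]
wrist_force: [-2.5, -1.1, 20.5]
width: 0.0
grip_force: 10.1
```

The bed has bottomed (tip at 26 mm, so tray top is about 24 mm; force 20 N). I start sliding along the heading.

>>> {"fn": "send_rows", "kwargs": {
  "translation": [
    [0.19, 0.07, 0],
    [0.38, 0.14, 0],
    [0.56, 0.21, 0],
    [0.75, 0.28, 0],
    [0.94, 0.35, 0],
    [1.13, 0.42, 0],
    [1.31, 0.49, 0],
    [1.5, 0.56, 0],
    [1.69, 0.62, 0],
    [1.88, 0.69, 0],
    [1.88, 0.69, 0]
  ],
  "angular": [
    [0, 0, 0],
    [0, 0, 0],
    [0, 0, 0],
    [0, 0, 0],
    [0, 0, 0],
    [0, 0, 0],
    [0, 0, 0],
    [0, 0, 0],
    [0, 0, 0],
    [0, 0, 0],
    [0, 0, 0]
  ],
  "jaw": [-1, -1, -1, -1, -1, -1, -1, -1, -1, -1, -1]
}}

```text
t: 6.0
tcp_pos: [0.5023, -0.0377, 0.1994]
orientation: [-0.179, 0.984, -0.0, 0.0]
wrist_force: [-3.1, -0.9, 19.4]
width: -0.0003
grip_force: 9.9
```

>>> {"fn": "send_rows", "kwargs": {
  "translation": [
    [0.19, 0.07, 0],
    [0.38, 0.14, 0],
    [0.56, 0.21, 0],
    [0.75, 0.28, 0],
    [0.94, 0.35, 0],
    [1.13, 0.42, 0],
    [1.31, 0.49, 0],
    [1.5, 0.56, 0],
    [1.69, 0.62, 0],
    [1.88, 0.69, 0],
    [2.06, 0.76, 0],
    [2.25, 0.83, 0],
    [2.25, 0.83, 0]
  ],
  "angular": [
    [0, 0, 0],
    [0, 0, 0],
    [0, 0, 0],
    [0, 0, 0],
    [0, 0, 0],
    [0, 0, 0],
    [0, 0, 0],
    [0, 0, 0],
    [0, 0, 0],
    [0, 0, 0],
    [0, 0, 0],
    [0, 0, 0],
    [0, 0, 0]
  ],
  "jaw": [-1, -1, -1, -1, -1, -1, -1, -1, -1, -1, -1, -1, -1]
}}

```text
t: 7.08
tcp_pos: [0.5244, -0.0297, 0.1994]
orientation: [-0.179, 0.984, -0.0, -0.001]
wrist_force: [-4.0, -1.9, 20.3]
width: -0.0002
grip_force: 9.9
```

```bash
python3 - <<'E'
from h import *
im,d=optics.read_camera("scene")
cv2.imwrite("pics/s2.png",cv2.resize(im[200:310,250:400,::-1],None,fx=5,fy=5,interpolation=cv2.INTER_CUBIC))
E
```

```text
(no output)
```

View pics/s2.png

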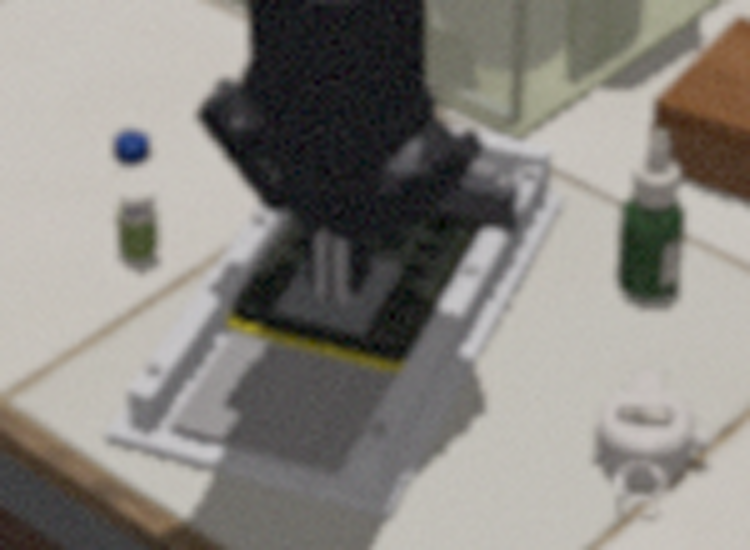

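The tray is sliding with the fingers. Its rear yellow edge, at about (320,340) in the crop, is well inside the rails and the bystanders are untouched. I keep going towards the end stop.

>>> {"fn": "send_rows", "kwargs": {
  "translation": [
    [0.19, 0.07, 0],
    [0.38, 0.14, 0],
    [0.56, 0.21, 0],
    [0.75, 0.28, 0],
    [0.94, 0.35, 0],
    [1.13, 0.42, 0],
    [1.31, 0.49, 0],
    [1.41, 0.52, 0],
    [1.41, 0.52, 0]
  ],
  "angular": [
    [0, 0, 0],
    [0, 0, 0],
    [0, 0, 0],
    [0, 0, 0],
    [0, 0, 0],
    [0, 0, 0],
    [0, 0, 0],
    [0, 0, 0],
    [0, 0, 0]
  ],
  "jaw": [-1, -1, -1, -1, -1, -1, -1, -1, -1]
}}

```text
t: 7.88
tcp_pos: [0.5367, -0.0252, 0.1994]
orientation: [-0.179, 0.984, -0.0, -0.003]
wrist_force: [-7.6, -2.2, 22.3]
width: -0.0
grip_force: 11.5
```

>>> {"fn": "send_rows", "kwargs": {
  "translation": [
    [0.14, 0.05, 0],
    [0.28, 0.1, 0],
    [0.42, 0.16, 0],
    [0.56, 0.21, 0],
    [0.56, 0.21, 0]
  ],
  "angular": [
    [0, 0, 0],
    [0, 0, 0],
    [0, 0, 0],
    [0, 0, 0],
    [0, 0, 0]
  ],
  "jaw": [-1, -1, -1, -1, -1]
}}

```text
t: 8.3
tcp_pos: [0.5388, -0.0247, 0.1993]
orientation: [-0.178, 0.984, -0.0, -0.008]
wrist_force: [-12.8, -5.8, 31.1]
width: 0.0
grip_force: 15.4
```

Resistance is rising, which could be the end stop or the spring. I measure the distance from the tray's rear edge to the fixture's rear edge; it should be 96 mm when home.

```bash
python3 - <<'E'
from h import *
s=observe();print(s["wrist_force"],s["tcp_pos"])
c=optics.get_calibration("wrist"); im,d=optics.read_camera("wrist"); cv2.imwrite("pics/w3.png",im[...,::-1]); np.savez("pics/w3.npz",d=d,im=im,K=c["K"],R=c["R"],t=c["t"])
for n in("scene","top"):
    i,_=optics.read_camera(n); cv2.imwrite(f"pics/{n}3.png",i[...,::-1])
E
```

```text
[-12.78261022  -5.78222228  31.09137337] [ 0.53875141 -0.02467103  0.19926846]
```

View pics/w3.png

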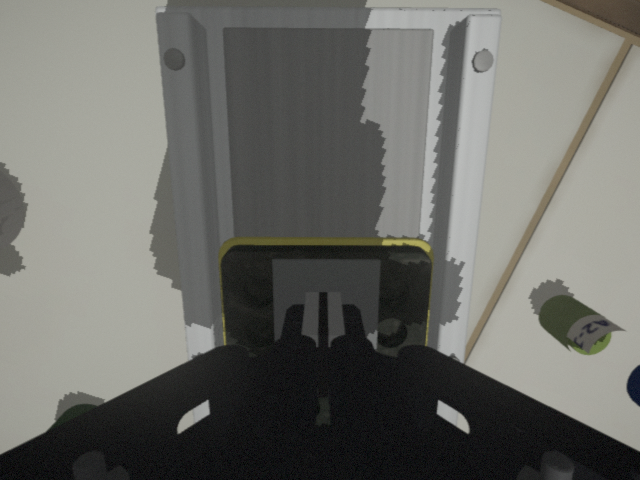

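The yellow rear edge is at rows 238–246, the fixture's rear plate edge at row 9, and the rail ends at row 13.

```bash
python3 - <<'E'
from h import *
w=np.load("pics/w3.npz"); d=w["d"]; th=np.radians(20.3); f=np.array([np.cos(th),np.sin(th)])
for uv in [(330,230),(330,236),(330,239),(330,242),(330,246),(330,250),(300,236),(410,242),(330,8),(330,11),(330,14),(450,11),(450,14),(200,11),(200,14),(480,16),(480,20),(480,40),(180,16),(180,20),(330,20),(330,40)]:
    p=world("wrist",uv,d[uv[1],uv[0]],{k:w[k] for k in "KRt"}); print(uv,p.round(4),"along",(p[:2]@f).round(4))
E
```

```text
(330, 230) [ 0.5068 -0.0331  0.0104] along 0.4638
(330, 236) [ 0.5091 -0.0322  0.0107] along 0.4663
(330, 239) [ 0.5094 -0.0322  0.0149] along 0.4666
(330, 242) [ 0.5108 -0.0316  0.0139] along 0.4681
(330, 246) [ 0.5121 -0.0312  0.0151] along 0.4695
(330, 250) [ 0.512  -0.0313  0.0216] along 0.4694
(300, 236) [ 0.5131 -0.0441  0.0123] along 0.466
(410, 242) [ 0.4991 -0.0008  0.0147] along 0.4678
(330, 8) [ 0.4277 -0.063   0.0049] along 0.3792
(330, 11) [ 0.4287 -0.0626  0.0051] along 0.3803
(330, 14) [ 0.4293 -0.0624  0.004 ] along 0.381
(450, 11) [ 0.4127 -0.0202  0.0049] along 0.3801
(450, 14) [ 0.4141 -0.0199  0.0061] along 0.3814
(200, 11) [ 0.4459 -0.1085  0.0054] along 0.3806
(200, 14) [ 0.4469 -0.1082  0.0054] along 0.3816
(480, 16) [ 0.4184 -0.0139  0.0258] along 0.3876
(480, 20) [ 0.419  -0.013   0.0246] along 0.3884
(480, 40) [ 0.4248 -0.0106  0.0256] along 0.3947
(180, 16) [ 0.4533 -0.1064  0.0268] along 0.3882
(180, 20) [ 0.4542 -0.1068  0.0251] along 0.389
(330, 20) [ 0.4316 -0.0615  0.0056] along 0.3835
(330, 40) [ 0.4395 -0.0587  0.0121] along 0.3918
```

The tray is at x ≈ 35.5 mm, about 7 mm short, so the resistance is the leaf spring. I push on gently with slightly less down force.

>>> {"fn": "send_rows", "kwargs": {
  "translation": [
    [0.1, 0.04, 0.03],
    [0.2, 0.07, 0.05],
    [0.3, 0.11, 0.05],
    [0.4, 0.15, 0.05],
    [0.4, 0.15, 0.05],
    [0.4, 0.15, 0.05]
  ],
  "angular": [
    [0, 0, 0],
    [0, 0, 0],
    [0, 0, 0],
    [0, 0, 0],
    [0, 0, 0],
    [0, 0, 0]
  ],
  "jaw": [-1, -1, -1, -1, -1, -1]
}}

```text
t: 8.95
tcp_pos: [0.5453, -0.0222, 0.1994]
orientation: [-0.178, 0.984, -0.0, -0.005]
wrist_force: [-8.2, -3.1, 20.0]
width: 0.0001
grip_force: 10.2
```

>>> {"fn": "send_rows", "kwargs": {
  "translation": [
    [0.1, 0.04, 0],
    [0.2, 0.07, 0],
    [0.3, 0.11, 0],
    [0.3, 0.11, 0],
    [0.3, 0.11, 0]
  ],
  "angular": [
    [0, 0, 0],
    [0, 0, 0],
    [0, 0, 0],
    [0, 0, 0],
    [0, 0, 0]
  ],
  "jaw": [-1, -1, -1, -1, -1]
}}

```text
t: 9.37
tcp_pos: [0.5463, -0.022, 0.1993]
orientation: [-0.178, 0.984, -0.001, -0.008]
wrist_force: [-11.1, -4.6, 24.8]
width: 0.0004
grip_force: 12.4
```

```bash
cat > m.py <<'E'
from h import *
c=optics.get_calibration("wrist"); im,d=optics.read_camera("wrist")
K,R,t=map(np.array,(c["K"],c["R"],c["t"])); th=np.radians(20.3); f=np.array([np.cos(th),np.sin(th)]); n=np.array([-f[1],f[0]])
v,u=np.mgrid[:480,:640]; P=np.stack([(u-K[0,2])/K[0,0]*d,(v-K[1,2])/K[1,1]*d,d],-1); W=(P-t)@R
h=cv2.cvtColor(im,cv2.COLOR_RGB2HSV).astype(int)
y=(d>0)&(h[...,0]>20)&(h[...,0]<35)&(h[...,1]>120)&(abs(W[...,0]-.52)<.06)&(abs(W[...,1]+.03)<.06)&(W[...,2]<.04)
s=W[...,:2]@f; l=W[...,:2]@n; l0=np.array([.517,-.0313])@n
y&=abs(l-l0)<.03
a=s[y]; print("tray rear",np.percentile(a,[5,25,50]).round(4),"z",np.percentile(W[y][:,2],[5,50,95]).round(4),"x tray ~",np.percentile(a,25)-.3795-.053)
cv2.imwrite("pics/w_last.png",im[...,::-1])
E
python3 m.py
```

```text
tray rear [0.4742 0.4747 0.4754] z [0.0139 0.015  0.016 ] x tray ~ 0.04220721789846015
```

>>> {"fn": "send_rows", "kwargs": {
  "translation": [
    [0.1, 0.04, 0],
    [0.2, 0.07, 0],
    [0.3, 0.11, 0],
    [0.4, 0.15, 0],
    [0.4, 0.15, 0]
  ],
  "angular": [
    [0, 0, 0],
    [0, 0, 0],
    [0, 0, 0],
    [0, 0, 0],
    [0, 0, 0]
  ],
  "jaw": [-1, -1, -1, -1, -1]
}}

```text
t: 9.83
tcp_pos: [0.5477, -0.0216, 0.1993]
orientation: [-0.177, 0.984, -0.001, -0.012]
wrist_force: [-16.4, -6.8, 30.5]
width: 0.0001
grip_force: 15.4
```

```bash
python3 m.py
```

```text
tray rear [0.4743 0.4747 0.4754] z [0.0138 0.0149 0.016 ] x tray ~ 0.04223782848934648
```

The tray no longer moves under rising force, so it is home (x ≈ 42 mm). I ease the forward push first, before lifting.

>>> {"fn": "send_rows", "kwargs": {
  "translation": [
    [-0.14, -0.05, 0],
    [-0.28, -0.1, 0],
    [-0.42, -0.16, 0],
    [-0.42, -0.16, 0]
  ],
  "angular": [
    [0, 0, 0],
    [0, 0, 0],
    [0, 0, 0],
    [0, 0, 0]
  ],
  "jaw": [-1, -1, -1, -1]
}}

```text
t: 10.22
tcp_pos: [0.5462, -0.022, 0.1993]
orientation: [-0.178, 0.984, -0.0, -0.007]
wrist_force: [-10.6, -4.3, 23.7]
width: -0.0
grip_force: 12.0
```

>>> {"fn": "send_rows", "kwargs": {
  "translation": [
    [-0.14, -0.05, 0],
    [-0.28, -0.1, 0.05],
    [-0.33, -0.12, 0.1],
    [-0.33, -0.12, 0.1]
  ],
  "angular": [
    [0, 0, 0],
    [0, 0, 0],
    [0, 0, 0],
    [0, 0, 0]
  ],
  "jaw": [-1, -1, -1, -1]
}}

```text
t: 10.55
tcp_pos: [0.5451, -0.0222, 0.1995]
orientation: [-0.178, 0.984, -0.0, -0.004]
wrist_force: [-4.6, -3.3, 11.2]
width: -0.0
grip_force: 5.5
```

>>> {"fn": "send_rows", "kwargs": {
  "translation": [
    [-0.05, -0.02, 0.1],
    [-0.1, -0.04, 0.2],
    [-0.15, -0.05, 0.35],
    [-0.15, -0.05, 0.5],
    [-0.15, -0.05, 0.6],
    [-0.15, -0.05, 0.6]
  ],
  "angular": [
    [0, 0, 0],
    [0, 0, 0],
    [0, 0, 0],
    [0, 0, 0],
    [0, 0, 0],
    [0, 0, 0]
  ],
  "jaw": [-1, -1, -1, -1, -1, -1]
}}

```text
t: 11.05
tcp_pos: [0.5473, -0.0202, 0.2054]
orientation: [-0.18, 0.984, 0.0, 0.001]
wrist_force: [-0.7, -0.1, 0.0]
width: 0.0002
grip_force: 0.0
```

```bash
python3 m.py
```

```text
tray rear [0.4743 0.4747 0.4754] z [0.018  0.0191 0.0203] x tray ~ 0.04221836161688252
```

>>> {"fn": "send_rows", "kwargs": {
  "translation": [
    [-0.1, -0.04, 0.3],
    [-0.2, -0.07, 0.8],
    [-0.3, -0.1, 1.6],
    [-0.3, -0.1, 3],
    [-0.3, -0.1, 5],
    [-0.3, -0.1, 7.5],
    [-0.3, -0.1, 10],
    [-0.3, -0.1, 12],
    [-0.3, -0.1, 13],
    [-0.3, -0.1, 13]
  ],
  "angular": [
    [0, 0, 0],
    [0, 0, 0],
    [0, 0, 0],
    [0, 0, 0],
    [0, 0, 0],
    [0, 0, 0],
    [0, 0, 0],
    [0, 0, 0],
    [0, 0, 0],
    [0, 0, 0]
  ],
  "jaw": [-1, -1, -1, -1, -1, -1, -1, -1, -1, -1]
}}

```text
t: 11.93
tcp_pos: [0.5441, -0.0219, 0.3379]
orientation: [-0.179, 0.984, -0.0, 0.003]
wrist_force: [0.5, -0.9, -1.0]
width: 0.0001
grip_force: 0.0
```

```bash
python3 m.py
```

```text
tray rear [0.475  0.4756 0.4759] z [0.0181 0.0193 0.0203] x tray ~ 0.04308298907889984
```

View pics/w_last.png

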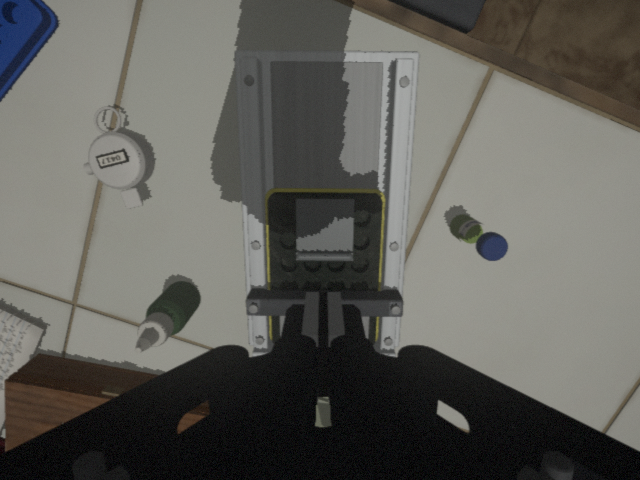

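The tray lies under the bridge (row ~300) at x ≈ 43 mm, level and held down. Its rear edge is at row 190, the bystanders still stand, and the arm is clear.

```bash
python3 -c "
from workcell import ticket
print(ticket.sign_off())"
```

```text
the job is handed in; nothing more can be done
None
```

The black tray was pressed down, slid under the bridge and leaf spring, and left at the end stop (measured x ≈ 43 mm against 43 mm for home); the arm is clear, the job is handed in, and no verdict was returned.

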